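# Tighten the three captive bolts of the board carrier

### The job

The board carrier's three captive bolt knobs have been left slack. Turn each one clockwise until it is hard against its end stop, one after the other from the longest bar to the shortest (long, medium, short), without forcing a knob past its stop, and leave the boards and the things lying around alone.

Things in the scene. Friction and masses are not known exactly. Their poses are not given: they have to be found in the camera images.
- long_knob (a joint): turn of the long bolt knob: 0 fully slack, grows clockwise seen from its top, end stop at 2.0 rad; starts between 0 and 0.4; turns with about 0.05 N m, stiffens sharply at the stop. Grip with 10 to 25 N a finger and cease turning when the stop is felt: turning on against it soon exceeds the force limit
- long_grip (a point): centre of the long knob's black bar, on the turning axis, 27 mm out from the block's face; bar 66 mm long (point x), 14 thick (point y), 24 high (point z = turning axis, out of the face); turns with the knob. Steel stem 14 mm and flange 26 mm diameter below. Its aluminium block (56 x 60, 54 mm high, fixed on the carrier) slopes so that the axis leans 23 degrees toward the robot
- medium_knob (a joint): turn of the medium bolt knob: 0 fully slack, grows clockwise seen from its top, end stop at 2.0 rad; starts between 0 and 0.4; turns with about 0.05 N m, stiffens sharply at the stop. Grip with 10 to 25 N a finger and cease turning when the stop is felt: turning on against it soon exceeds the force limit
- medium_grip (a point): centre of the medium knob's black bar, on the turning axis, 27 mm out from the block's face; bar 46 mm long (point x), 14 thick (point y), 24 high (point z = turning axis, out of the face); turns with the knob. Steel stem 14 mm and flange 26 mm diameter below. Its aluminium block (56 x 60, 54 mm high, fixed on the carrier) slopes so that the axis leans 23 degrees toward the robot
- short_knob (a joint): turn of the short bolt knob: 0 fully slack, grows clockwise seen from its top, end stop at 2.0 rad; starts between 0 and 0.4; turns with about 0.05 N m, stiffens sharply at the stop. Grip with 10 to 25 N a finger and cease turning when the stop is felt: turning on against it soon exceeds the force limit
- short_grip (a point): centre of the short knob's black bar, on the turning axis, 27 mm out from the block's face; bar 28 mm long (point x), 14 thick (point y), 24 high (point z = turning axis, out of the face); turns with the knob. Steel stem 14 mm and flange 26 mm diameter below. Its aluminium block (56 x 60, 54 mm high, fixed on the carrier) slopes so that the axis leans 23 degrees toward the robot
- carrier: grey carrier plate 260 x 400 x 10 mm fixed on the bench, with two flat green circuit boards (95 x 150 mm, top at 32 mm, parts on them up to 44 mm) in steel spring clips behind the row of clamp blocks; origin on the bench below the row's middle, +x toward the boards, row along y at 130 mm spacing
- heatsink: silver finned heatsink 60 x 70 x 36 mm, loose bystander; origin centre of underside
- relay_base: black stepped plastic relay base 70 x 55 x 36 mm, loose bystander; origin centre of underside
- test_terminal: brass test terminal, diameter 26 mm, 32 mm high, loose bystander; origin centre of underside
- fuse_puller: red fuse puller 100 mm long, 12 mm high, lying, loose bystander; origin centre of underside
- screwdriver: screwdriver 160 mm long, lying, loose bystander; origin centre of underside
- spare_fuse_block: white ceramic block 50 x 30 x 24 mm, loose bystander; origin centre of underside

How it is judged:
By the outcome, as a careful person would: the job done as asked, in the order asked, and still so for the second after the job is handed in, with the robot touching nothing.
It also fails if it takes over 67 s, if anything falls off the work surface, if the arm or the gripper's body presses on something with over 40 N, if the wrist force passes 120 N, or if a joint passes its speed limit or range.

### The arm

A 6-joint arm with a two-finger parallel gripper is mounted at the origin on the work surface. World frame = base frame: x ahead of the robot, y to its left, z up, the work surface at z = 0. Lengths are in m, angles in rad, forces in N, time in s.
With the tool pointing down it reaches from about 0.3 to 0.85 m from the base axis. Payload 5.4 kg.
Tool frame: the origin (TCP) lies at the very end of the fingers, on their centre line; the grasp point (between the pads) lies 19 mm behind it (r.grasp_offset is the z of the grasp point in the tool frame, in m); z points along the fingers, x is the direction in which the jaws open and shut, and the axes are right-handed (so a half turn about z gives the same grasp; the last joint's range is limited). The gripper opens to 85 mm and grips with 20 to 120 N. Pads are 22 mm wide; open, the fingers measure 114 mm over their backs; the gripper's body (76 mm by 85 mm) begins 54 mm behind the grasp point. The pads swing forward as they close: fully open they stand 13 mm farther back than shut.
Start: joints at [-1.401, 0.158, 1.597, -0, 1.386, -0.21], TCP at [0.213, -0.534, 0.231] pointing down, gripper open.
Joint ranges: [-2.91, 2.91], [-0.94, 2.29], [0.18, 2.7], [-1.29, 4.43], [0.17, 2.64], [-3, 3]. Speed limits (rad/s): [2.57, 2.57, 3.14, 3.14, 3.14, 3.14].

### API

Orientations are given as a rotation vector (axis times angle).
In Python, from plant import r gives the robot as it stands.
- The arm moves only by the tool play_rows, never from a script. Its argument "moves" is a list of rows, each an object with "offset": the shift along the tool's x, y, z in mm, a list of three; "angular": the turn, a rotation vector about the tool's x, y, z in degrees, a list of three; "gripper": the opening in per cent of the stroke, from 0 (shut) to 100 (fully open). A call has 1 to 10 rows; each row is the pose to reach, as a shift and turn from the pose commanded when the call began, along the tool's axes at that moment; what a row does not reach only later rows make up. A row lasts 1/10 s, in which the tool goes at most 50 mm and 8.59 degrees, less where a joint would pass 70% of its speed; a pose out of reach is approached as far as the arm can. A call with a gripper value outside its range is refused whole. The fingers move at their own pace and stop on an object; "squeeze" is the grip in N (left out, the last holds). Time passes only in rows, so rows that repeat a pose let the fingers close. It gives the time, the measured TCP pose, the force and the opening at its end, in the units of the state.
- r.get_state(): the state, without advancing time (a new reading comes with each control period).
- r.read_camera(name): name is "scene" or "top"; returns the picture (384x512x3 uint8, red, green, blue); there is no depth.
- r.camera_info(name): a dict with "K" (3x3 intrinsics, pixels), "distortion" ([k1, k2, p1, p2, k3] as OpenCV has them; the pictures are not rectified), "extrinsics" (4x4, takes a point from camera to world coordinates). Camera axes: x right, y up, looking along -z (the intrinsics and any distortion apply to the point x, -y, -z); pixel columns grow to the right and rows downward; lengths in m; the calibration is good to about 2 mm. A picture is of the moment at which its call begins. camera_info takes no time and is no camera call.
- r.sign_off(): hands the job in, once; it reports no verdict.
Trained networks look in the newest picture that a camera, given by its name, has taken for a name from the list of things; names that differ only in an ending like _2 or _b are one class to them, and where a whole thing is asked for, a point or a joint stands for the part that bears it (a point fixed in the world has none). Each returns a list of dicts, best first, with "p" (0 to 1); they miss things now and then, are a little off and sometimes report something else, mostly with a low value. They report only what shows in the picture. A call takes as long as a camera call.
- r.spot_in(label, camera): "at" ([column, row] in pixels, amid what is visible of it).
- r.cut_out(label, camera): "pixels" (384x512 bool, what is visible of it) and "at" ([column, row] in pixels, amid what is visible of it).
- r.pinpoint(label, camera): "at" ([column, row] in pixels: a listed point, or the origin of a listed thing).
The state is a dict: "time": time; "joints": joint angles; "joint_vel": joint speeds; "effort": joint torques, N m; "ee_pos": TCP position; "tool_rot": TCP orientation; "ft_force": force on the tool from outside, world axes, zero at the start; "ft_torque": the same for the moment, N m; "opening": finger opening in m.
Only numpy, scipy, OpenCV 4.12 (cv2) and the standard library are available. Lean on these libraries where they do the work, as an engineer would, in place of code of your own. Each camera call takes 0.05 s, during which the arm holds its last target. There are 200 camera calls.

## Working session

There is one attempt and no reset: what is moved stays moved. The work goes in short steps, Python scripts to look and compute and a tool call to move; the robot and the scene stay as the last step left them, time stands still between calls to the robot, and variables do not carry over. Pictures are saved under pics/ and viewed, about 8 in all and at most 12, crops included, and the job is handed in when it is done.

Besides the shell and the picture viewer there is one more tool, called as a command line: name --argument value ..., lists and objects as JSON in quotes. play_rows: Moves the arm, as the interface text tells. Its arguments: {"type":"object","properties":{"moves":{"type":"array","items":{"type":"object","properties":{"offset":{"type":"array","items":{"type":"number"}},"angular":{"type":"array","items":{"type":"number"}},"gripper":{"type":"number"}}}},"squeeze":{"type":"number"}},"required":["moves"]}

```bash
ls; mkdir -p pics; python3 - <<'E'
from plant import r
import cv2,numpy as np
print(r.get_state())
for c in("scene","top"):
    im=r.read_camera(c); cv2.imwrite(f"pics/{c}0.png",im[:,:,::-1])
    i=r.camera_info(c); print(c,np.round(i["K"],1).tolist(),i["distortion"],np.round(i["extrinsics"],4).tolist())
    for n in("long_grip","medium_grip","short_grip","carrier"):
        print(n,[(np.round(d["at"],1).tolist(),round(d["p"],2)) for d in r.pinpoint(n,c)][:3])
E
```

```text
pics
{'time': 0.0, 'joints': array([-1.40108760e+00,  1.59064870e-01,  1.59824283e+00,  4.01665553e-06,
        1.38620992e+00, -2.10094217e-01]), 'joint_vel': array([ 0.00137044, -0.00057766, -0.00058009,  0.000764  , -0.00017103,
        0.00011262]), 'effort': array([-7.00847922e-04, -3.95995331e+01, -3.31436670e+01, -2.60018751e-04,
        8.28755350e-03, -6.55945698e-06]), 'ee_pos': array([ 0.21305372, -0.53341803,  0.23030271]), 'tool_rot': array([-2.59967743e+00,  1.76140249e+00,  2.08909381e-03]), 'ft_force': array([0.28610239, 0.13686118, 0.79071749]), 'ft_torque': array([-0.04188524,  0.02489746, -0.00697544]), 'opening': 0.08522902120540239}
scene [[407.9, 0.0, 250.0], [0.0, 407.9, 184.0], [0.0, 0.0, 1.0]] [-0.10771541  0.          0.          0.          0.        ] [[-0.1035, -0.7096, 0.697, 1.3772], [0.9946, -0.0713, 0.0752, 0.1293], [-0.0037, 0.701, 0.7132, 0.8782], [0.0, 0.0, 0.0, 1.0]]
long_grip [([249.3, 163.5], 0.53)]
medium_grip []
short_grip [([206.1, 165.8], 0.57)]
carrier [([252.1, 184.6], 0.59)]
top [[439.5, 0.0, 252.6], [0.0, 439.5, 195.7], [0.0, 0.0, 1.0]] [-0.06880992  0.          0.          0.          0.        ] [[0.0252, 0.9823, -0.1854, 0.401], [-0.9996, 0.0267, 0.0057, 0.0253], [0.0106, 0.1852, 0.9826, 0.994], [0.0, 0.0, 0.0, 1.0]]
long_grip [([244.1, 219.5], 0.77)]
medium_grip [([183.6, 230.7], 0.72)]
short_grip [([301.1, 216.6], 0.7)]
carrier [([242.5, 218.6], 0.7)]
```

View pics/scene0.png

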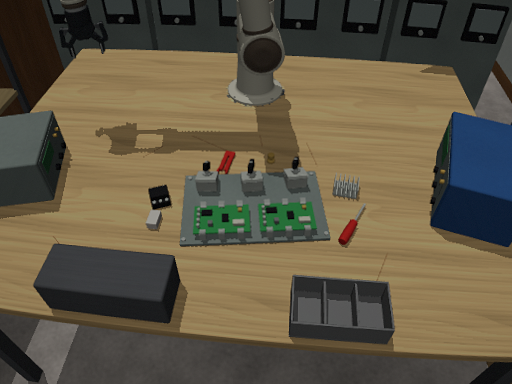

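```bash
python3 -c "
import cv2
a=cv2.imread('pics/top0.png')[120:300,120:380];cv2.imwrite('pics/top0c.png',cv2.resize(a,None,fx=3,fy=3,interpolation=2))"
```

```text
(no output)
```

View pics/top0c.png

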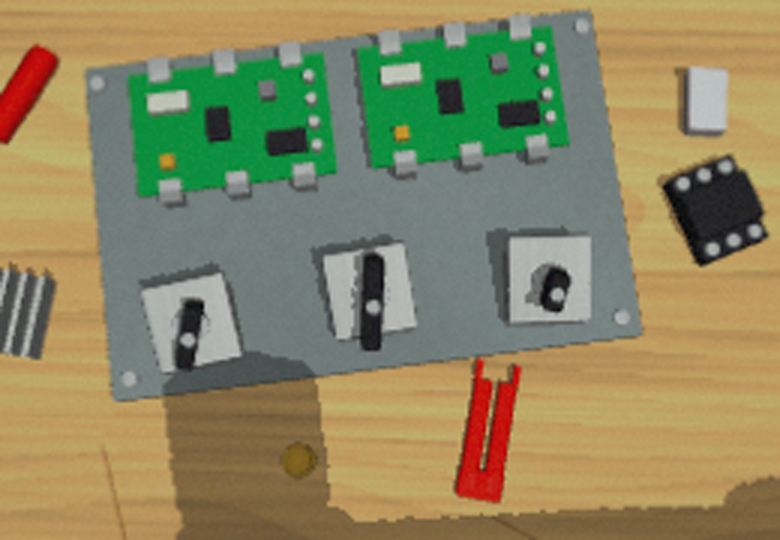

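The scene shows the carrier with the knobs at about (207,175), (251,172) and (296,170). In the top crop, from left to right, they are medium (185,340), long (372,300) and short (553,288). Each block has its own yaw. The brass terminal (298,460) and the red fuse puller (490,430) lie on the robot's side of the row.

```bash
cat > h.py <<'E'
import numpy as np,cv2
from scipy.spatial.transform import Rotation as R
from plant import r
CI={c:r.camera_info(c) for c in("scene","top")}
F=np.diag([1.,-1,-1])
def proj(P,c):
    i=CI[c];E=i["extrinsics"];Rm=F@E[:3,:3].T
    return cv2.projectPoints(np.asarray(P,float).reshape(-1,1,3),cv2.Rodrigues(Rm)[0],-Rm@E[:3,3],i["K"],np.asarray(i["distortion"]))[0].reshape(-1,2)
def ray(p,c):
    i=CI[c];E=i["extrinsics"]
    n=cv2.undistortPoints(np.array([[p]],float),i["K"],np.asarray(i["distortion"]))[0,0]
    d=E[:3,:3]@np.array([n[0],-n[1],-1]);return E[:3,3],d/d[2]
def onz(p,c,z): o,d=ray(p,c);return o+d*(z-o[2])
def knobR(yaw,phi):  # lean dir = -x rotated by yaw; phi: bar angle ccw about axis from lateral-x
    return R.from_euler('z',yaw,degrees=True)*R.from_euler('y',-23,degrees=True)*R.from_euler('z',phi,degrees=True)
def box(c,Rk,s,off=(0,0,0)):
    g=np.array(np.meshgrid(*[[-.5,.5]]*3)).reshape(3,-1).T*np.array(s)+np.array(off)
    return np.asarray(c)+Rk.apply(g)
L=dict(long=.066,medium=.046,short=.028)
E
cat > fit.py <<'E'
from h import *
from scipy.optimize import minimize
import sys
S=4
def poly(P,c,o):
    h=cv2.convexHull(((proj(P,c)-o+.5)*S).astype(np.float32))
    m=np.zeros((60*S,60*S),np.uint8);cv2.fillConvexPoly(m,(h*16).round().astype(np.int32),255,cv2.LINE_AA,4);return m/255.
ims={c:r.read_camera(c) for c in CI}
for n in L:
    g=r.pinpoint(n+"_grip","top"); 
    if not g: print(n,"none");continue
    g=g[0]["at"];w=onz(g,"top",.08)
    obs={}
    for c in CI:
        o=np.round(proj([w],c)[0])-30
        p=ims[c][int(o[1]):int(o[1])+60,int(o[0]):int(o[0])+60]
        big=cv2.resize(p,None,fx=S,fy=S,interpolation=cv2.INTER_CUBIC).astype(float)
        v=big.max(2);sat=v-big.min(2)
        dark=(v<70)
        k,lab,st,ce=cv2.connectedComponentsWithStats(dark.astype(np.uint8))
        d=[np.hypot(*(ce[i]-30*S))+ (1e3 if st[i,4]<100 else 0) for i in range(1,k)]
        obs[c]=(o,(lab==1+int(np.argmin(d))).astype(float),big)
        if c=="top":
            br=((v>150)&(sat<30)).astype(np.uint8);k,lab,st,ce=cv2.connectedComponentsWithStats(br)
            b=(lab==1+int(np.argmax(st[1:,4]))).astype(np.uint8)
            rc=cv2.minAreaRect(np.argwhere(b)[:,::-1].astype(np.float32))
            bp=cv2.boxPoints(rc)/S-.5+o; bw=np.array([onz(q,"top",.052) for q in bp])
            e=bw[1]-bw[0];yaw=np.degrees(np.arctan2(e[1],e[0]));yaw=(yaw+45)%90-45
    def cost(q):
        t=0
        for c,wt in(("top",1),("scene",.6)):
            o,m,_=obs[c];P=poly(box(q[:3]/1e3,knobR(yaw,q[3]),(L[n],.014,.024)),c,o)
            t+=wt*(1-np.minimum(P,m).sum()/np.maximum(P,m).sum())
        return t
    best=min((minimize(cost,[w[0]*1e3,w[1]*1e3,80,ph],method="Nelder-Mead",options=dict(initial_simplex=np.array([w[0]*1e3,w[1]*1e3,80,ph])+np.vstack([np.zeros(4),np.diag([6,6,6,20])]))) for ph in(-40,-10,20,50,90)),key=lambda s:s.fun)
    print(n,"net@z80",np.round(w*1e3,1),"yaw",round(yaw,1),"size",np.round(sorted([np.linalg.norm(bw[1]-bw[0]),np.linalg.norm(bw[2]-bw[1])]),3),"fit",best.x.round(1),round(best.fun,3))
    vis=[]
    for c in CI:
        o,m,big=obs[c];b=cv2.resize(big,(400,400),interpolation=2).clip(0,255).astype(np.uint8)[:,:,::-1].copy()
        Rk=knobR(yaw,best.x[3]);q=best.x[:3]/1e3
        f=400/60
        def dr(P,col):
            P=cv2.convexHull(((proj(P,c)-o+.5)*f).astype(np.float32)).astype(int);cv2.polylines(b,[P],True,col,1)
        dr(box(q,Rk,(L[n],.014,.024)),(0,0,255))
        dr(box(q,knobR(yaw,0),(.056/np.cos(np.radians(23)),.06,.0),(0,0,-.027)),(255,0,0))
        vis.append(b)
    cv2.imwrite(f"pics/fit_{n}.png",np.hstack(vis))
a=np.hstack([cv2.imread(f"pics/fit_{n}.png") for n in L][:3])
v=[cv2.imread(f"pics/fit_{n}.png") for n in L];cv2.imwrite("pics/"+sys.argv[1],cv2.resize(np.vstack([np.hstack([x[:,:400] for x in v]),np.hstack([x[:,400:] for x in v])]),(800,533),interpolation=cv2.INTER_AREA))
E
python3 fit.py fit1.png
```

```text
long net@z80 [523.2  40.3  80. ] yaw 10.1 size [0.025 0.061] fit [520.6  38.1  75.1  -8.2] 0.387
medium net@z80 [493.9 163.1  80. ] yaw 14.3 size [0.06  0.062] fit [493.9 165.6  76.9 -22.1] 0.723Traceback (most recent call last):
  File "fit.py", line 25, in <module>
    b=(lab==1+int(np.argmax(st[1:,4]))).astype(np.uint8)
                  ~~~~~~~~~^^^^^^^^^^
    return _wrapfunc(a, 'argmax', axis=axis, out=out, **kwds)
    return bound(*args, **kwds)
ValueError: attempt to get argmax of an empty sequence
```

```bash
python3 - <<'E'
s=open('fit.py').read()
s=s.replace("br=((v>150)&(sat<30)).astype(np.uint8)","br=cv2.morphologyEx((((v>145)&(sat<40))|(obs[c][1]>0)).astype(np.uint8),cv2.MORPH_CLOSE,np.ones((21,21)))")
s=s.replace("br);","br);").replace('obs[c]=(o,','obs[c]=(o,')
s=s.replace("poly(box(q[:3]/1e3","poly(box(np.array([q[0],q[1],77])/1e3").replace("q=best.x[:3]/1e3","q=np.array([*best.x[:2],77])/1e3")
s=s.replace("b=(lab==1+int(np.argmax(st[1:,4])))","b=(lab==1+int(np.argmin([np.hypot(*(ce[i]-30*S))+(1e3 if st[i,4]<2000 else 0) for i in range(1,k)])))")
s=s.replace('t+=wt*','t+=wt*')
open('fit.py','w').write(s)
E
python3 fit.py fit1.png
```

```text
long net@z80 [525.1  38.   80. ] yaw 11.3 size [0.06  0.074] fit [520.9  38.2  87.3  -8.7] 0.398
medium net@z80 [525.8  36.6  80. ] yaw 11.3 size [0.06  0.074] fit [521.3  38.3  87.2  -9.9] 0.524
short net@z80 [535.2 -87.1  80. ] yaw 2.1 size [0.06  0.062] fit [533.5 -89.7  86.   -3.1] 0.527
```

View pics/fit1.png

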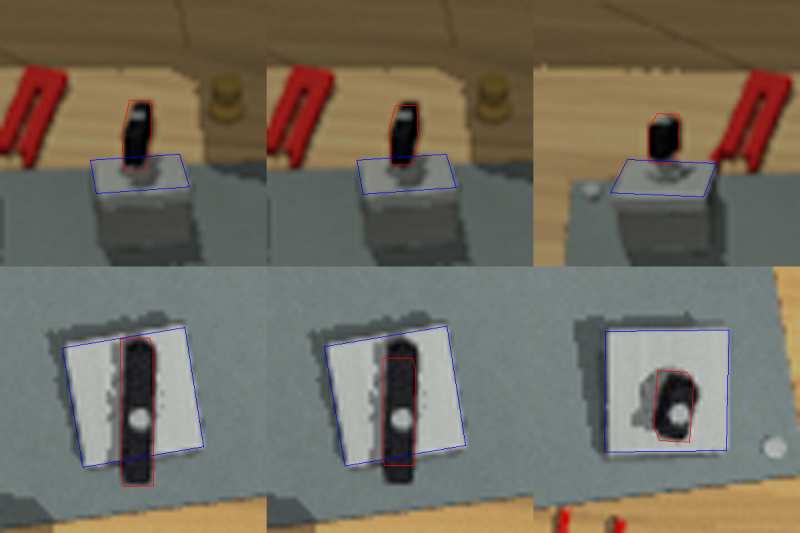

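The long and short fits lie well on their bars. For medium, the network reported the long knob, so I'll pick it by its place in the row.

```bash
python3 - <<'E'
s=open('fit.py').read()
s=s.replace('''    g=r.pinpoint(n+"_grip","top"); 
    if not g: print(n,"none");continue
    g=g[0]["at"];w=onz(g,"top",.08)
''','''    w=np.array(dict(long=[.521,.038,.08],medium=[.494,.165,.08],short=[.534,-.089,.08])[n])
''').replace('("scene",.6)','("scene",.2)')
open('fit.py','w').write(s)
E
python3 fit.py fit2.png
cat > rel.py <<'E'
# python3 rel.py knob x y yaw phi back_mm : move from now to TCP pose at grasp (z77), backed off along axis
from h import *
import sys
x,y,yaw,phi,back=map(float,sys.argv[1:6])
Rk=knobR(yaw,phi)
def tgt(back):
    M=Rk.as_matrix();z=-M[:,2];X=M[:,1]  # tool x along bar +y
    T=np.c_[X,np.cross(z,X),z]
    return np.array([x,y,77])/1e3+z*(.019-back/1e3),R.from_matrix(T)
p,T=tgt(back);s=r.get_state();R0=R.from_rotvec(s["tool_rot"])
d=R0.inv()*T
print("t",s["time"],"tcp",s["ee_pos"].round(4),"j",s["joints"].round(2))
print("target",p.round(4),"offset mm",(R0.inv().apply(p-s["ee_pos"])*1e3).round(1),"ang",np.degrees(d.as_rotvec()).round(1))
E
python3 rel.py 521 38 11 -9 80
```

```text
long net@z80 [521.  38.  80.] yaw 11.3 size [0.06  0.074] fit [522.   38.   80.7  -9.4] 0.29
medium net@z80 [494. 165.  80.] yaw 14.0 size [0.061 0.062] fit [494.  165.4  81.5 -22.8] 0.641
short net@z80 [534. -89.  80.] yaw 2.7 size [0.06  0.062] fit [533.8 -90.1  81.8  -8.6] 0.428
t 1.1 tcp [ 0.2131 -0.534   0.2313] j [-1.4   0.16  1.6  -0.    1.39 -0.21]
target [0.4976 0.0335 0.1332] offset mm [-421.6 -474.6   98.1] ang [  -0.5   32.5 -157.3]
```

View pics/fit2.png

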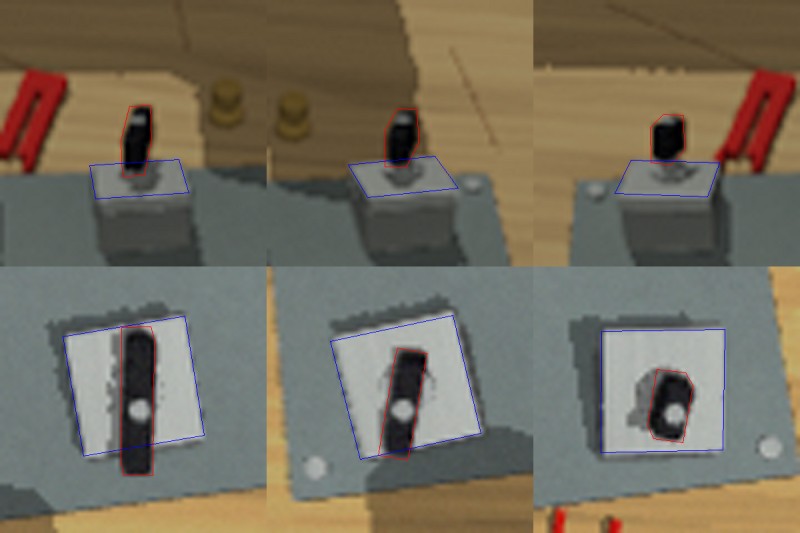

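Row spacing comes out at 130.5 and 128.7 mm against the given 130, and the fitted bars match the picture. Phi falls within 0 to −23° for all three, which agrees with a start of 0 to 0.4 rad. Starting the approach to the long knob.

play_rows --moves '[{"offset": [-22,-24,0],"angular": [0,1.6,-7.9],"gripper": 60},{"offset": [-44,-48,0],"angular": [0,3.2,-15.8],"gripper": 60},{"offset": [-66,-72,0],"angular": [0,4.8,-23.7],"gripper": 60},{"offset": [-88,-96,0],"angular": [0,6.4,-31.6],"gripper": 60},{"offset": [-110,-120,0],"angular": [0,8,-39.5],"gripper": 60},{"offset": [-132,-144,0],"angular": [0,9.6,-47.4],"gripper": 60},{"offset": [-154,-170,0],"angular": [0,11.2,-55.3],"gripper": 60},{"offset": [-176,-196,0],"angular": [0,12.8,-63.2],"gripper": 60},{"offset": [-198,-220,0],"angular": [0,14.4,-71.1],"gripper": 60},{"offset": [-220,-245,0],"angular": [0,16,-79],"gripper": 60}]' --squeeze 20

```text
time: 2.1
ee_pos: [0.3595, -0.2376, 0.2315]
tool_rot: [2.964, 0.3, 0.321]
ft_force: [-0.2, -0.0, -0.5]
opening: 0.0513
```

```bash
python3 rel.py 521.5 38 11.3 -9.4 80
```

```text
t 2.1 tcp [ 0.3595 -0.2376  0.2315] j [-0.95 -0.48  2.18  0.12  1.21 -1.18]
target [0.4981 0.0333 0.1332] offset mm [ 170.9 -253.7   93.3] ang [ -0.4  16.  -78. ]
```

play_rows --moves '[{"offset": [17,-25,9],"angular": [0,1.6,-7.8],"gripper": 60},{"offset": [34,-50,18],"angular": [0,3.2,-15.6],"gripper": 60},{"offset": [51,-76,27],"angular": [0,4.8,-23.4],"gripper": 60},{"offset": [68,-101,37],"angular": [0,6.4,-31.2],"gripper": 60},{"offset": [85,-127,46],"angular": [-0.2,8,-39],"gripper": 60},{"offset": [103,-152,56],"angular": [-0.2,9.6,-46.8],"gripper": 60},{"offset": [120,-178,65],"angular": [-0.3,11.2,-54.6],"gripper": 60},{"offset": [137,-203,75],"angular": [-0.3,12.8,-62.4],"gripper": 60},{"offset": [154,-228,84],"angular": [-0.4,14.4,-70.2],"gripper": 60},{"offset": [171,-254,93],"angular": [-0.4,16,-78],"gripper": 60}]'

```text
time: 3.1
ee_pos: [0.4996, 0.033, 0.1333]
tool_rot: [1.998, 2.067, 0.481]
ft_force: [0.8, -1.3, -0.2]
opening: 0.0512
```

```bash
python3 rel.py 521.5 38 11.3 -9.4 0
```

```text
t 3.1 tcp [0.4996 0.033  0.1333] j [-0.29 -0.23  2.23  0.26  0.8  -2.05]
target [0.5288 0.0395 0.0595] offset mm [ 0.4 -1.3 79.6] ang [-0. -0.  0.]
```

play_rows --moves '[{"offset": [0,-1,20],"angular": [0,0,0],"gripper": 60},{"offset": [0,-1,40],"angular": [0,0,0],"gripper": 60},{"offset": [0,-1,60],"angular": [0,0,0],"gripper": 60},{"offset": [0,-1,70],"angular": [0,0,0],"gripper": 60},{"offset": [0,-1,79],"angular": [0,0,0],"gripper": 60},{"offset": [0,-1,79],"angular": [0,0,0],"gripper": 60}]'

```text
time: 3.7
ee_pos: [0.5279, 0.038, 0.0594]
tool_rot: [2.007, 2.063, 0.48]
ft_force: [0.6, 1.0, 0.4]
opening: 0.0511
```

```bash
cat > look.py <<'E'
from h import *
import sys
x,y=float(sys.argv[1])/1e3,float(sys.argv[2])/1e3
o=[]
for c in CI:
    im=r.read_camera(c);u,v=proj([[x,y,.08]],c)[0].astype(int)
    k=45;o.append(cv2.resize(np.ascontiguousarray(im[v-k:v+k,u-k:u+k,::-1]),(400,400),interpolation=2))
cv2.imwrite("pics/"+sys.argv[3],np.hstack(o))
E
python3 look.py 521 38 g1.png;python3 rel.py 521.5 38 11.3 -9.4 0
```

```text
t 3.8 tcp [0.5285 0.0377 0.0607] j [-0.26  0.    2.19  0.31  0.61 -2.08]
target [0.5288 0.0395 0.0595] offset mm [ 1.6 -0.2  1.3] ang [-0.   0.  -0.3]
```

View pics/g1.png

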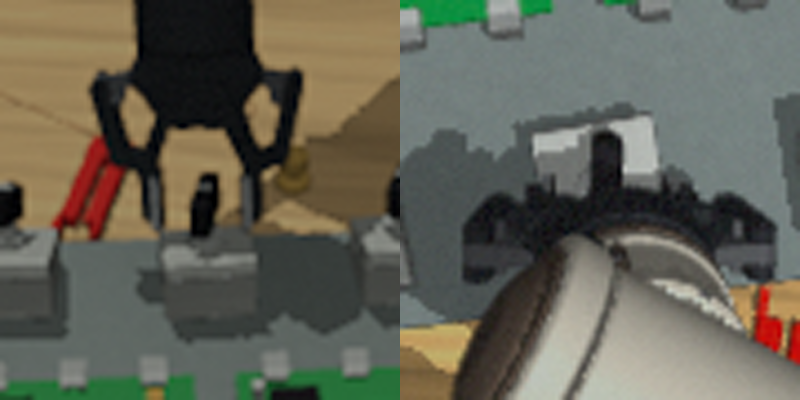

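The bar sits centrally between the fingers at (205,205) in the left view. Closing.

play_rows --moves '[{"offset": [1,0,1],"angular": [0,0,0],"gripper": 0},{"offset": [1,0,1],"angular": [0,0,0],"gripper": 0},{"offset": [1,0,1],"angular": [0,0,0],"gripper": 0},{"offset": [1,0,1],"angular": [0,0,0],"gripper": 0},{"offset": [1,0,1],"angular": [0,0,0],"gripper": 0},{"offset": [1,0,1],"angular": [0,0,0],"gripper": 0}]' --squeeze 20

```text
time: 4.4
ee_pos: [0.5287, 0.0397, 0.0602]
tool_rot: [2.006, 2.062, 0.482]
ft_force: [-3.1, 4.2, 5.6]
opening: 0.0137
```

```bash
cat > st.py <<'E'
from h import *
import sys
s=r.get_state();T=R.from_rotvec(s["tool_rot"])
print("t",round(s["time"],2),"j",s["joints"].round(2),"F_tool",T.inv().apply(s["ft_force"]).round(1),"M_tool",T.inv().apply(s["ft_torque"]).round(3),"eff",s["effort"].round(2),"open",round(s["opening"],4),"tcp",s["ee_pos"].round(4))
if len(sys.argv)>1:
    M=(knobR(float(sys.argv[1]),0).inv()*T).as_matrix();
    print("phi",np.degrees(np.arctan2(M[1,0],M[0,0])).round(1)-90,"tilt",np.degrees(np.arccos(-M[2,2])).round(2))
E
python3 st.py 11.3
```

```text
t 4.4 j [-0.26  0.    2.19  0.31  0.6  -2.08] F_tool [ 4.7 -0.6 -6. ] M_tool [0.222 0.673 0.073] eff [ -2.39 -25.93 -27.27  -0.12  -2.05  -0.05] open 0.0137 tcp [0.5287 0.0397 0.0602]
phi -9.700000000000003 tilt 0.08
```

Gripped at 13.7 mm with small forces. Turning 70°; the stop is expected at about 105°.

play_rows --moves '[{"offset": [0,0,0],"angular": [0,0,6],"gripper": 0},{"offset": [0,0,0],"angular": [0,0,13],"gripper": 0},{"offset": [0,0,0],"angular": [0,0,20],"gripper": 0},{"offset": [0,0,0],"angular": [0,0,27],"gripper": 0},{"offset": [0,0,0],"angular": [0,0,34],"gripper": 0},{"offset": [0,0,0],"angular": [0,0,41],"gripper": 0},{"offset": [0,0,0],"angular": [0,0,48],"gripper": 0},{"offset": [0,0,0],"angular": [0,0,55],"gripper": 0},{"offset": [0,0,0],"angular": [0,0,62],"gripper": 0},{"offset": [0,0,0],"angular": [0,0,70],"gripper": 0}]'

```text
time: 5.4
ee_pos: [0.5281, 0.0389, 0.0598]
tool_rot: [-3.022, -0.569, -0.622]
ft_force: [-7.8, -1.9, 8.2]
opening: 0.0138
```

```bash
python3 st.py 11.3
```

```text
t 5.4 j [-0.26  0.    2.19  0.3   0.61 -0.85] F_tool [ -4.2  -0.5 -10.6] M_tool [ 0.214 -0.955 -0.114] eff [  0.44 -25.31 -28.08   1.13  -2.35  -1.49] open 0.0138 tcp [0.5281 0.0389 0.0598]
phi -80.0 tilt 0.14
```

play_rows --moves '[{"offset": [0,0,0],"angular": [0,0,6],"gripper": 0},{"offset": [0,0,0],"angular": [0,0,12],"gripper": 0},{"offset": [0,0,0],"angular": [0,0,18],"gripper": 0},{"offset": [0,0,0],"angular": [0,0,24],"gripper": 0},{"offset": [0,0,0],"angular": [0,0,28],"gripper": 0},{"offset": [0,0,0],"angular": [0,0,30],"gripper": 0},{"offset": [0,0,0],"angular": [0,0,30],"gripper": 0}]'

```text
time: 6.1
ee_pos: [0.5277, 0.0389, 0.0596]
tool_rot: [-2.972, 0.218, -0.579]
ft_force: [-10.3, -2.4, 8.6]
opening: 0.0137
```

```bash
python3 st.py 11.3
```

```text
t 6.1 j [-0.26  0.    2.19  0.3   0.61 -0.33] F_tool [ -5.9   2.4 -12. ] M_tool [-0.468 -1.21   0.032] eff [  0.86 -24.86 -28.5    1.22  -2.7    0.16] open 0.0137 tcp [0.5277 0.0389 0.0596]
phi -109.7 tilt 0.19
```

play_rows --moves '[{"offset": [0,0,0],"angular": [0,0,1],"gripper": 0},{"offset": [0,0,0],"angular": [0,0,2],"gripper": 0},{"offset": [0,0,0],"angular": [0,0,3],"gripper": 0},{"offset": [0,0,0],"angular": [0,0,3],"gripper": 0}]'

```text
time: 6.5
ee_pos: [0.5277, 0.039, 0.0596]
tool_rot: [-2.956, 0.294, -0.573]
ft_force: [-9.8, -2.1, 10.0]
opening: 0.0138
```

```bash
python3 st.py 11.3
```

```text
t 6.5 j [-0.26  0.    2.19  0.3   0.61 -0.28] F_tool [ -4.9   2.2 -13.1] M_tool [-0.499 -1.212  0.037] eff [  0.87 -24.82 -28.55   1.23  -2.74   0.05] open 0.0138 tcp [0.5277 0.039  0.0596]
phi -112.7 tilt 0.2
```

play_rows --moves '[{"offset": [0,0,0],"angular": [0,0,1],"gripper": 0},{"offset": [0,0,0],"angular": [0,0,2],"gripper": 0},{"offset": [0,0,0],"angular": [0,0,2],"gripper": 0}]'

```text
time: 6.8
ee_pos: [0.5276, 0.0389, 0.0596]
tool_rot: [-2.945, 0.345, -0.568]
ft_force: [-10.3, -2.1, 9.6]
opening: 0.0138
```

```bash
python3 st.py 11.3
```

```text
t 6.8 j [-0.26  0.    2.19  0.3   0.61 -0.25] F_tool [ -5.4   2.5 -12.9] M_tool [-0.533 -1.158 -0.136] eff [  0.65 -24.8  -28.55   1.34  -2.76   0.21] open 0.0138 tcp [0.5276 0.0389 0.0596]
phi -114.7 tilt 0.21
```

play_rows --moves '[{"offset": [0,0,0],"angular": [0,0,1],"gripper": 0},{"offset": [0,0,0],"angular": [0,0,1],"gripper": 0}]'

```text
time: 7.0
ee_pos: [0.5276, 0.039, 0.0596]
tool_rot: [-2.94, 0.368, -0.566]
ft_force: [-9.8, -2.5, 9.5]
opening: 0.0137
```

```bash
python3 st.py 11.3
```

```text
t 7.0 j [-0.26  0.    2.19  0.3   0.61 -0.23] F_tool [ -4.9   2.9 -12.7] M_tool [-0.454 -1.144 -0.503] eff [  0.05 -24.85 -28.46   1.6   -2.73   0.64] open 0.0137 tcp [0.5276 0.039  0.0596]
phi -115.6 tilt 0.21
```

play_rows --moves '[{"offset": [0,0,0],"angular": [0,0,1],"gripper": 0},{"offset": [0,0,0],"angular": [0,0,1],"gripper": 0}]'

```text
time: 7.2
ee_pos: [0.5277, 0.039, 0.0596]
tool_rot: [-2.934, 0.392, -0.564]
ft_force: [-9.5, -1.6, 8.8]
opening: 0.0135
```

```bash
python3 st.py 11.3
```

```text
t 7.2 j [-0.26  0.    2.19  0.3   0.61 -0.21] F_tool [ -5.    2.2 -11.9] M_tool [-0.413 -1.079 -0.842] eff [ -0.29 -24.84 -28.4    1.79  -2.71   0.93] open 0.0135 tcp [0.5277 0.039  0.0596]
phi -116.5 tilt 0.21
```

The stop is clear: torque about the axis went −0.14, −0.50, −0.84 N m per degree. Releasing and retracting.

play_rows --moves '[{"offset": [0,0,0],"angular": [0,0,0],"gripper": 60},{"offset": [0,0,0],"angular": [0,0,0],"gripper": 60},{"offset": [0,0,0],"angular": [0,0,0],"gripper": 60},{"offset": [0,0,0],"angular": [0,0,0],"gripper": 60},{"offset": [0,0,-20],"angular": [0,0,0],"gripper": 60},{"offset": [0,0,-45],"angular": [0,0,0],"gripper": 60},{"offset": [0,0,-70],"angular": [0,0,0],"gripper": 60},{"offset": [0,0,-90],"angular": [0,0,0],"gripper": 60}]'

```text
time: 8.0
ee_pos: [0.4942, 0.0319, 0.1437]
tool_rot: [-2.931, 0.397, -0.569]
ft_force: [0.6, 0.0, 0.7]
opening: 0.0512
```

```bash
python3 st.py 11.3; python3 rel.py 494 165.5 14 -22.8 80
```

```text
t 8.0 j [-0.3  -0.27  2.24  0.25  0.83 -0.17] F_tool [ 0.8 -0.3 -0.4] M_tool [-0.076 -0.163  0.014] eff [  0.67 -18.06 -31.27   0.75  -1.68  -0.04] open 0.0512 tcp [0.4942 0.0319 0.1437]
phi -116.7 tilt 0.05
t 8.0 tcp [0.4942 0.0319 0.1437] j [-0.3  -0.27  2.24  0.25  0.83 -0.17]
target [0.4709 0.1597 0.1332] offset mm [ -60.3 -115.2   10.5] ang [  1.2   0.4 -96.4]
```

play_rows --moves '[{"offset": [-5,-10,0],"angular": [0,0,-8.4],"gripper": 60},{"offset": [-10,-20,0],"angular": [0,0,-16.8],"gripper": 60},{"offset": [-16,-32,0],"angular": [0,0,-25.2],"gripper": 60},{"offset": [-22,-44,0],"angular": [0,0,-33.6],"gripper": 60},{"offset": [-28,-55,0],"angular": [0.5,0,-42],"gripper": 60},{"offset": [-34,-67,0],"angular": [0.5,0,-50.4],"gripper": 60},{"offset": [-40,-79,0],"angular": [1,0,-58.8],"gripper": 60},{"offset": [-46,-91,3],"angular": [1,0,-67.2],"gripper": 60},{"offset": [-53,-103,6],"angular": [1,0,-75.6],"gripper": 60},{"offset": [-60,-115,10],"angular": [1.2,0.4,-84],"gripper": 60}]'

```text
time: 9.0
ee_pos: [0.4711, 0.1602, 0.1326]
tool_rot: [2.428, 1.674, 0.564]
ft_force: [0.4, -0.0, -0.4]
opening: 0.0513
```

play_rows --moves '[{"offset": [0,0,0],"angular": [0,0,-8],"gripper": 60},{"offset": [0,0,0],"angular": [0,0,-12.4],"gripper": 60},{"offset": [0,0,0],"angular": [0,0,-12.4],"gripper": 60}]'

```text
time: 9.3
ee_pos: [0.4709, 0.1598, 0.1323]
tool_rot: [2.213, 1.898, 0.532]
ft_force: [-0.0, -0.1, 0.3]
opening: 0.0512
```

```bash
python3 rel.py 494 165.5 14 -22.8 0; python3 fit.py fit3.png
```

```text
t 9.3 tcp [0.4709 0.1598 0.1323] j [ 0.03 -0.25  2.24  0.12  0.75 -1.46]
target [0.5012 0.1673 0.0595] offset mm [-0.   0.3 79.2] ang [-0.  -0.1  0. ]
long net@z80 [521.  38.  80.] yaw 11.6 size [0.062 0.067] fit [521.4  38.4  77.4  62.9] 0.3
medium net@z80 [494. 165.  80.] yaw 3.7 size [0.107 0.13 ] fit [492.7 166.4  97.3  -9.9] 0.91
short net@z80 [534. -89.  80.] yaw 2.7 size [0.06  0.062] fit [533.8 -90.   88.9  -8.4] 0.429
```

View pics/fit3.png

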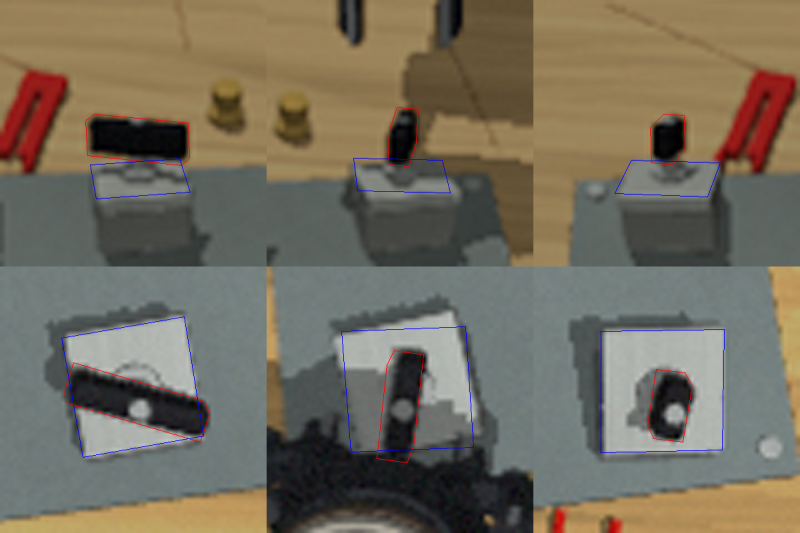

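The picture shows the long bar turned to −117° (62.9−180), which agrees with the gripper. The medium fit is hidden by the arm, so I'm keeping the earlier values. Descending on medium.

play_rows --moves '[{"offset": [0,0,20],"angular": [0,0,0],"gripper": 60},{"offset": [0,0,40],"angular": [0,0,0],"gripper": 60},{"offset": [0,0,60],"angular": [0,0,0],"gripper": 60},{"offset": [0,0,70],"angular": [0,0,0],"gripper": 60},{"offset": [0,0,79],"angular": [0,0,0],"gripper": 60},{"offset": [0,0,79],"angular": [0,0,0],"gripper": 60}]'

```text
time: 10.0
ee_pos: [0.5005, 0.1671, 0.0586]
tool_rot: [2.216, 1.898, 0.53]
ft_force: [-0.3, -0.1, 0.0]
opening: 0.0513
```

play_rows --moves '[{"offset": [0,0,0],"angular": [0,0,0],"gripper": 0},{"offset": [0,0,0],"angular": [0,0,0],"gripper": 0},{"offset": [0,0,0],"angular": [0,0,0],"gripper": 0},{"offset": [0,0,0],"angular": [0,0,0],"gripper": 0},{"offset": [0,0,0],"angular": [0,0,0],"gripper": 0},{"offset": [0,0,0],"angular": [0,0,0],"gripper": 0}]' --squeeze 20

```text
time: 10.6
ee_pos: [0.5014, 0.1671, 0.0605]
tool_rot: [2.213, 1.898, 0.533]
ft_force: [-3.5, -2.8, 6.7]
opening: 0.0136
```

```bash
python3 st.py 14
```

```text
t 10.6 j [ 0.05 -0.    2.2   0.15  0.56 -1.48] F_tool [-2.1 -0.3 -7.8] M_tool [ 0.357 -0.449 -0.054] eff [ 6.200e-01 -2.506e+01 -2.691e+01  6.100e-01 -1.890e+00  2.000e-02] open 0.0136 tcp [0.5014 0.1671 0.0605]
phi -22.799999999999997 tilt 0.1
```

Gripped. Turning 70°, then smaller steps; the stop is expected near phi −115.

play_rows --moves '[{"offset": [0,0,0],"angular": [0,0,6],"gripper": 0},{"offset": [0,0,0],"angular": [0,0,13],"gripper": 0},{"offset": [0,0,0],"angular": [0,0,20],"gripper": 0},{"offset": [0,0,0],"angular": [0,0,27],"gripper": 0},{"offset": [0,0,0],"angular": [0,0,34],"gripper": 0},{"offset": [0,0,0],"angular": [0,0,41],"gripper": 0},{"offset": [0,0,0],"angular": [0,0,48],"gripper": 0},{"offset": [0,0,0],"angular": [0,0,55],"gripper": 0},{"offset": [0,0,0],"angular": [0,0,62],"gripper": 0},{"offset": [0,0,0],"angular": [0,0,70],"gripper": 0}]'

```text
time: 11.6
ee_pos: [0.5011, 0.1668, 0.0604]
tool_rot: [-3.007, -0.288, -0.609]
ft_force: [-7.1, -5.0, 7.9]
opening: 0.0137
```

```bash
python3 st.py 14
```

```text
t 11.6 j [ 0.05 -0.01  2.2   0.15  0.56 -0.26] F_tool [ -4.2   3.4 -10.4] M_tool [-0.734 -0.776 -0.048] eff [  1.59 -24.6  -27.34   1.08  -2.2   -1.5 ] open 0.0137 tcp [0.5011 0.1668 0.0604]
phi -93.1 tilt 0.05
```

play_rows --moves '[{"offset": [0,0,0],"angular": [0,0,6],"gripper": 0},{"offset": [0,0,0],"angular": [0,0,11],"gripper": 0},{"offset": [0,0,0],"angular": [0,0,14],"gripper": 0},{"offset": [0,0,0],"angular": [0,0,16],"gripper": 0},{"offset": [0,0,0],"angular": [0,0,17],"gripper": 0},{"offset": [0,0,0],"angular": [0,0,17],"gripper": 0}]'

```text
time: 12.2
ee_pos: [0.501, 0.1667, 0.0603]
tool_rot: [-2.965, 0.15, -0.578]
ft_force: [-7.1, -4.3, 9.2]
opening: 0.0135
```

```bash
python3 st.py 14
```

```text
t 12.2 j [ 0.05 -0.01  2.2   0.15  0.56  0.04] F_tool [ -2.6   3.6 -11.5] M_tool [-0.959 -0.63   0.07 ] eff [  1.75 -24.5  -27.43   1.02  -2.29   0.05] open 0.0135 tcp [0.501  0.1667 0.0603]
phi -109.8 tilt 0.04
```

play_rows --moves '[{"offset": [0,0,0],"angular": [0,0,1],"gripper": 0},{"offset": [0,0,0],"angular": [0,0,2],"gripper": 0},{"offset": [0,0,0],"angular": [0,0,2],"gripper": 0}]'

```text
time: 12.5
ee_pos: [0.501, 0.1667, 0.0603]
tool_rot: [-2.956, 0.201, -0.574]
ft_force: [-7.4, -6.2, 8.8]
opening: 0.0135
```

```bash
python3 st.py 14
```

```text
t 12.5 j [ 0.05 -0.01  2.2   0.15  0.56  0.07] F_tool [ -2.7   5.6 -11.5] M_tool [-1.02  -0.573  0.066] eff [  1.75 -24.49 -27.44   1.02  -2.3    0.04] open 0.0135 tcp [0.501  0.1667 0.0603]
phi -111.8 tilt 0.04
```

play_rows --moves '[{"offset": [0,0,0],"angular": [0,0,1],"gripper": 0},{"offset": [0,0,0],"angular": [0,0,2],"gripper": 0},{"offset": [0,0,0],"angular": [0,0,2],"gripper": 0}]'

```text
time: 12.8
ee_pos: [0.501, 0.1667, 0.0603]
tool_rot: [-2.947, 0.252, -0.569]
ft_force: [-7.1, -6.0, 9.8]
opening: 0.0134
```

```bash
python3 st.py 14
```

```text
t 12.8 j [ 0.05 -0.01  2.2   0.15  0.56  0.11] F_tool [ -1.9   5.3 -12.2] M_tool [-0.995 -0.533  0.084] eff [  1.74 -24.48 -27.46   1.02  -2.31   0.04] open 0.0134 tcp [0.501  0.1667 0.0603]
phi -113.8 tilt 0.04
```

play_rows --moves '[{"offset": [0,0,0],"angular": [0,0,1],"gripper": 0},{"offset": [0,0,0],"angular": [0,0,1],"gripper": 0}]'

```text
time: 13.0
ee_pos: [0.501, 0.1668, 0.0603]
tool_rot: [-2.942, 0.277, -0.567]
ft_force: [-6.7, -4.7, 10.1]
opening: 0.0134
```

```bash
python3 st.py 14
```

```text
t 13.0 j [ 0.05 -0.01  2.2   0.15  0.56  0.12] F_tool [ -1.6   3.9 -12.3] M_tool [-1.    -0.552  0.001] eff [  1.61 -24.48 -27.45   1.09  -2.31   0.13] open 0.0134 tcp [0.501  0.1668 0.0603]
phi -114.8 tilt 0.04
```

play_rows --moves '[{"offset": [0,0,0],"angular": [0,0,1],"gripper": 0},{"offset": [0,0,0],"angular": [0,0,1],"gripper": 0}]'

```text
time: 13.2
ee_pos: [0.501, 0.1667, 0.0603]
tool_rot: [-2.937, 0.3, -0.565]
ft_force: [-7.4, -4.3, 9.1]
opening: 0.0136
```

```bash
python3 st.py 14
```

```text
t 13.2 j [ 0.05 -0.01  2.2   0.15  0.56  0.14] F_tool [ -2.6   3.9 -11.6] M_tool [-0.951 -0.498 -0.46 ] eff [  1.05 -24.55 -27.4    1.37  -2.27   0.55] open 0.0136 tcp [0.501  0.1667 0.0603]
phi -115.7 tilt 0.03
```

play_rows --moves '[{"offset": [0,0,0],"angular": [0,0,1],"gripper": 0},{"offset": [0,0,0],"angular": [0,0,1],"gripper": 0}]'

```text
time: 13.4
ee_pos: [0.501, 0.1668, 0.0603]
tool_rot: [-2.932, 0.324, -0.563]
ft_force: [-6.3, -4.8, 9.1]
opening: 0.0136
```

```bash
python3 st.py 14
```

```text
t 13.4 j [ 0.05 -0.01  2.2   0.15  0.56  0.16] F_tool [ -1.3   4.2 -11.2] M_tool [-0.934 -0.437 -0.754] eff [  0.71 -24.55 -27.37   1.59  -2.25   0.84] open 0.0136 tcp [0.501  0.1668 0.0603]
phi -116.6 tilt 0.02
```

The medium knob is at its stop at phi ≈ −115 (0 → −0.46 → −0.75 N m). Releasing.

play_rows --moves '[{"offset": [0,0,0],"angular": [0,0,0],"gripper": 60},{"offset": [0,0,0],"angular": [0,0,0],"gripper": 60},{"offset": [0,0,0],"angular": [0,0,0],"gripper": 60},{"offset": [0,0,0],"angular": [0,0,0],"gripper": 60},{"offset": [0,0,-20],"angular": [0,0,0],"gripper": 60},{"offset": [0,0,-45],"angular": [0,0,0],"gripper": 60},{"offset": [0,0,-70],"angular": [0,0,0],"gripper": 60},{"offset": [0,0,-90],"angular": [0,0,0],"gripper": 60}]'

```text
time: 14.2
ee_pos: [0.4667, 0.1585, 0.1438]
tool_rot: [-2.929, 0.328, -0.563]
ft_force: [0.0, 0.3, -0.0]
opening: 0.0514
```

```bash
python3 st.py 14; python3 rel.py 533.8 -90 2.7 -8.5 80
```

```text
t 14.2 j [ 0.03 -0.28  2.25  0.12  0.79  0.18] F_tool [-0.1 -0.3  0. ] M_tool [-0.038 -0.162 -0.011] eff [ 3.800e-01 -1.776e+01 -3.148e+01  3.500e-01 -1.920e+00 -2.000e-02] open 0.0514 tcp [0.4667 0.1585 0.1438]
phi -116.8 tilt 0.11
t 14.2 tcp [0.4667 0.1585 0.1438] j [ 0.03 -0.28  2.25  0.12  0.79  0.18]
target [ 0.51   -0.0911  0.1332] offset mm [ 95.1 235.1   2.2] ang [ -4.5  -2.4 -97.8]
```

play_rows --moves '[{"offset": [9,22,-8],"angular": [-0.4,0,-8.4],"gripper": 60},{"offset": [18,44,-10],"angular": [-0.8,0,-16.8],"gripper": 60},{"offset": [27,66,-10],"angular": [-1.2,0,-25.2],"gripper": 60},{"offset": [36,88,-10],"angular": [-1.6,-0.8,-33.6],"gripper": 60},{"offset": [45,112,-10],"angular": [-2,-1,-42],"gripper": 60},{"offset": [55,136,-10],"angular": [-2.4,-1.2,-50.4],"gripper": 60},{"offset": [65,160,-10],"angular": [-2.8,-1.4,-58.8],"gripper": 60},{"offset": [75,185,-10],"angular": [-3.2,-1.8,-67.2],"gripper": 60},{"offset": [85,210,-6],"angular": [-3.6,-2,-75.6],"gripper": 60},{"offset": [95,235,0],"angular": [-4,-2.2,-84],"gripper": 60}]'

```text
time: 15.2
ee_pos: [0.5096, -0.0925, 0.1342]
tool_rot: [2.36, 1.676, 0.487]
ft_force: [0.7, -0.2, 0.3]
opening: 0.0513
```

```bash
python3 st.py 14; python3 rel.py 533.8 -90 2.7 -8.5 80
```

```text
t 15.2 j [-0.55 -0.16  2.17  0.3   0.83 -1.95] F_tool [0.  0.8 0. ] M_tool [ 0.133 -0.029 -0.008] eff [  2.13 -26.83 -30.16   0.51  -0.87   2.19] open 0.0513 tcp [ 0.5096 -0.0925  0.1342]
phi -32.5 tilt 4.13
t 15.2 tcp [ 0.5096 -0.0925  0.1342] j [-0.55 -0.16  2.17  0.3   0.83 -1.95]
target [ 0.51   -0.0911  0.1332] offset mm [ 1.3 -0.5  1.1] ang [ -0.6  -0.1 -13.5]
```

play_rows --moves '[{"offset": [1,0,1],"angular": [-0.3,0,-7],"gripper": 60},{"offset": [1.3,-0.5,1],"angular": [-0.6,-0.1,-13.5],"gripper": 60},{"offset": [1.3,-0.5,1],"angular": [-0.6,-0.1,-13.5],"gripper": 60}]'

```text
time: 15.5
ee_pos: [0.5093, -0.0898, 0.1326]
tool_rot: [2.124, 1.909, 0.449]
ft_force: [0.6, 0.3, 1.1]
opening: 0.0512
```

```bash
python3 rel.py 533.8 -90 2.7 -8.5 0
```

```text
t 15.5 tcp [ 0.5093 -0.0898  0.1326] j [-0.54 -0.17  2.18  0.3   0.82 -2.18]
target [ 0.5412 -0.0897  0.0595] offset mm [-1.3  1.2 79.8] ang [-0.1 -0.1 -0.3]
```

play_rows --moves '[{"offset": [0,0,20],"angular": [0,0,0],"gripper": 60},{"offset": [0,0,40],"angular": [0,0,0],"gripper": 60},{"offset": [0,0,60],"angular": [0,0,0],"gripper": 60},{"offset": [0,0,70],"angular": [0,0,0],"gripper": 60},{"offset": [0,0,79],"angular": [0,0,0],"gripper": 60},{"offset": [0,0,79],"angular": [0,0,0],"gripper": 60}]'

```text
time: 16.1
ee_pos: [0.54, -0.0879, 0.0595]
tool_rot: [2.126, 1.909, 0.449]
ft_force: [-0.7, 0.1, 1.0]
opening: 0.0516
```

```bash
python3 rel.py 533.8 -90 2.7 -8.5 0;  python3 st.py 2.7; python3 look.py 534 -90 g3.png
```

```text
t 16.1 tcp [ 0.54   -0.0879  0.0595] j [-0.5   0.06  2.14  0.35  0.63 -2.22]
target [ 0.5412 -0.0897  0.0595] offset mm [-1.6  1.3  0.4] ang [-0.2 -0.1 -0.4]
t 16.1 j [-0.5   0.06  2.14  0.35  0.63 -2.22] F_tool [ 0.1 -0.3 -1.1] M_tool [ 0.185 -0.057  0.01 ] eff [ -0.05 -29.09 -27.64   0.73  -1.28  -0.03] open 0.0516 tcp [ 0.54   -0.0879  0.0595]
phi -8.900000000000006 tilt 0.18
```

View pics/g3.png

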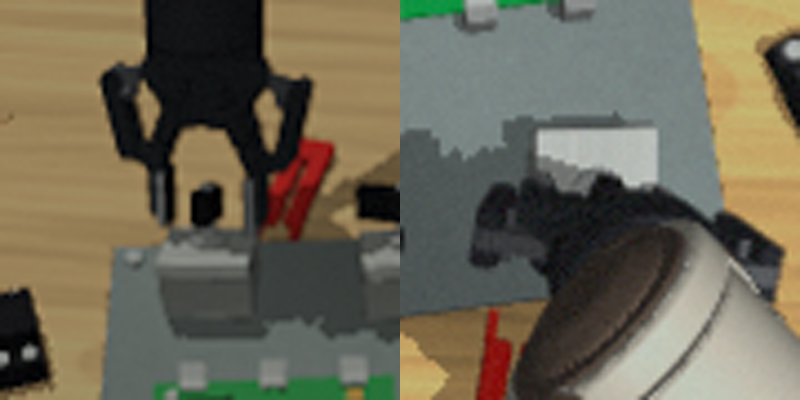

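The short bar at (207,203) lies between the fingers. Making the 1.6 mm correction, then closing.

play_rows --moves '[{"offset": [-1.6,1.3,0.4],"angular": [0,0,0],"gripper": 60},{"offset": [-1.6,1.3,0.4],"angular": [0,0,0],"gripper": 0},{"offset": [-1.6,1.3,0.4],"angular": [0,0,0],"gripper": 0},{"offset": [-1.6,1.3,0.4],"angular": [0,0,0],"gripper": 0},{"offset": [-1.6,1.3,0.4],"angular": [0,0,0],"gripper": 0},{"offset": [-1.6,1.3,0.4],"angular": [0,0,0],"gripper": 0},{"offset": [-1.6,1.3,0.4],"angular": [0,0,0],"gripper": 0}]' --squeeze 20

```text
time: 16.9
ee_pos: [0.5414, -0.0896, 0.0606]
tool_rot: [2.124, 1.909, 0.45]
ft_force: [-4.3, 3.3, 6.0]
opening: 0.0134
```

```bash
python3 st.py 2.7
```

```text
t 16.9 j [-0.5   0.06  2.13  0.35  0.63 -2.22] F_tool [ 3.2 -2.  -7.1] M_tool [0.408 0.464 0.099] eff [ -1.01 -27.84 -27.43   0.41  -1.97  -0.05] open 0.0134 tcp [ 0.5414 -0.0896  0.0606]
phi -8.799999999999997 tilt 0.13
```

play_rows --moves '[{"offset": [0,0,0],"angular": [0,0,6],"gripper": 0},{"offset": [0,0,0],"angular": [0,0,13],"gripper": 0},{"offset": [0,0,0],"angular": [0,0,20],"gripper": 0},{"offset": [0,0,0],"angular": [0,0,27],"gripper": 0},{"offset": [0,0,0],"angular": [0,0,34],"gripper": 0},{"offset": [0,0,0],"angular": [0,0,40],"gripper": 0}]'

```text
time: 17.5
ee_pos: [0.5411, -0.0903, 0.0604]
tool_rot: [2.746, 1.1, 0.566]
ft_force: [-6.9, -1.7, 6.8]
opening: 0.0139
```

```bash
python3 st.py 2.7
```

```text
t 17.5 j [-0.5   0.06  2.13  0.35  0.63 -1.52] F_tool [-3.8 -1.4 -8.9] M_tool [ 0.47  -0.677 -0.11 ] eff [  1.33 -27.84 -27.73   1.36  -1.76  -0.93] open 0.0139 tcp [ 0.5411 -0.0903  0.0604]
phi -49.0 tilt 0.13
```

play_rows --moves '[{"offset": [0,0,0],"angular": [0,0,7],"gripper": 0},{"offset": [0,0,0],"angular": [0,0,14],"gripper": 0},{"offset": [0,0,0],"angular": [0,0,21],"gripper": 0},{"offset": [0,0,0],"angular": [0,0,28],"gripper": 0},{"offset": [0,0,0],"angular": [0,0,35],"gripper": 0},{"offset": [0,0,0],"angular": [0,0,42],"gripper": 0},{"offset": [0,0,0],"angular": [0,0,49],"gripper": 0},{"offset": [0,0,0],"angular": [0,0,55],"gripper": 0},{"offset": [0,0,0],"angular": [0,0,60],"gripper": 0},{"offset": [0,0,0],"angular": [0,0,60],"gripper": 0}]'

```text
time: 18.5
ee_pos: [0.54, -0.0905, 0.0599]
tool_rot: [-2.979, 0.423, -0.594]
ft_force: [-14.4, -3.5, 10.7]
opening: 0.0135
```

```bash
python3 st.py 2.7
```

```text
t 18.5 j [-0.5   0.06  2.14  0.35  0.64 -0.47] F_tool [ -7.9   5.7 -15.5] M_tool [-9.67e-01 -1.48e+00  1.00e-03] eff [  3.33 -26.91 -28.89   2.17  -2.42   0.46] open 0.0135 tcp [ 0.54   -0.0905  0.0599]
phi -108.9 tilt 0.26
```

play_rows --moves '[{"offset": [0,0,0],"angular": [0,0,1],"gripper": 0},{"offset": [0,0,0],"angular": [0,0,2],"gripper": 0},{"offset": [0,0,0],"angular": [0,0,3],"gripper": 0},{"offset": [0,0,0],"angular": [0,0,3],"gripper": 0}]'

```text
time: 18.9
ee_pos: [0.54, -0.0904, 0.0599]
tool_rot: [-2.959, 0.497, -0.589]
ft_force: [-15.4, -3.9, 10.9]
opening: 0.0137
```

```bash
python3 st.py 2.7
```

```text
t 18.9 j [-0.5   0.06  2.14  0.35  0.64 -0.42] F_tool [ -8.2   6.7 -16.1] M_tool [-1.068 -1.468  0.058] eff [  3.36 -26.86 -28.96   2.19  -2.47   0.05] open 0.0137 tcp [ 0.54   -0.0904  0.0599]
phi -111.8 tilt 0.27
```

play_rows --moves '[{"offset": [0,0,0],"angular": [0,0,1],"gripper": 0},{"offset": [0,0,0],"angular": [0,0,2],"gripper": 0},{"offset": [0,0,0],"angular": [0,0,2],"gripper": 0}]'

```text
time: 19.2
ee_pos: [0.54, -0.0904, 0.0599]
tool_rot: [-2.944, 0.546, -0.586]
ft_force: [-15.0, -2.9, 11.2]
opening: 0.0138
```

```bash
python3 st.py 2.7
```

```text
t 19.2 j [-0.5   0.06  2.14  0.35  0.64 -0.39] F_tool [ -7.9   5.8 -16.2] M_tool [-1.098 -1.495 -0.071] eff [  3.2  -26.82 -28.97   2.3   -2.51   0.19] open 0.0138 tcp [ 0.54   -0.0904  0.0599]
phi -113.7 tilt 0.27
```

play_rows --moves '[{"offset": [0,0,0],"angular": [0,0,1],"gripper": 0},{"offset": [0,0,0],"angular": [0,0,1],"gripper": 0}]'

```text
time: 19.4
ee_pos: [0.54, -0.0904, 0.0599]
tool_rot: [-2.937, 0.57, -0.584]
ft_force: [-13.3, -3.8, 10.3]
opening: 0.0136
```

```bash
python3 st.py 2.7
```

```text
t 19.4 j [-0.5   0.06  2.14  0.35  0.64 -0.37] F_tool [ -6.4   6.5 -14.7] M_tool [-0.99  -1.35  -0.443] eff [  2.58 -26.94 -28.87   2.5   -2.44   0.57] open 0.0136 tcp [ 0.54   -0.0904  0.0599]
phi -114.7 tilt 0.27
```

play_rows --moves '[{"offset": [0,0,0],"angular": [0,0,1],"gripper": 0},{"offset": [0,0,0],"angular": [0,0,1],"gripper": 0}]'

```text
time: 19.6
ee_pos: [0.54, -0.0904, 0.0599]
tool_rot: [-2.929, 0.593, -0.582]
ft_force: [-14.0, -2.9, 10.4]
opening: 0.0138
```

```bash
python3 st.py 2.7
```

```text
t 19.6 j [-0.5   0.06  2.14  0.35  0.64 -0.35] F_tool [ -7.2   5.9 -15.1] M_tool [-1.035 -1.291 -0.721] eff [  2.26 -26.94 -28.82   2.69  -2.43   0.85] open 0.0138 tcp [ 0.54   -0.0904  0.0599]
phi -115.6 tilt 0.28
```

The short knob is at its stop. I'll release, back well away, then look.

play_rows --moves '[{"offset": [0,0,0],"angular": [0,0,0],"gripper": 60},{"offset": [0,0,0],"angular": [0,0,0],"gripper": 60},{"offset": [0,0,0],"angular": [0,0,0],"gripper": 60},{"offset": [0,0,0],"angular": [0,0,0],"gripper": 60},{"offset": [0,0,-20],"angular": [0,0,0],"gripper": 60},{"offset": [0,0,-50],"angular": [0,0,0],"gripper": 60},{"offset": [0,0,-80],"angular": [0,0,0],"gripper": 60},{"offset": [0,0,-110],"angular": [0,0,0],"gripper": 60},{"offset": [0,0,-140],"angular": [0,0,0],"gripper": 60},{"offset": [0,0,-170],"angular": [0,0,0],"gripper": 60}]'

```text
time: 20.6
ee_pos: [0.4748, -0.0931, 0.218]
tool_rot: [-2.925, 0.598, -0.587]
ft_force: [0.1, -0.6, 0.8]
opening: 0.0512
```

```bash
python3 st.py 2.7; python3 fit.py fit4.png
```

```text
t 20.6 j [-0.6  -0.39  2.18  0.28  1.05 -0.3 ] F_tool [ 0.6  0.4 -0.7] M_tool [-0.115 -0.155  0.003] eff [ 1.300e+00 -1.513e+01 -3.324e+01  9.800e-01 -1.840e+00 -1.000e-02] open 0.0512 tcp [ 0.4748 -0.0931  0.218 ]
phi -115.8 tilt 0.08
long net@z80 [521.  38.  80.] yaw 11.6 size [0.06  0.067] fit [ 521.5   37.9  110.8 -116.5] 0.235
medium net@z80 [494. 165.  80.] yaw 14.1 size [0.062 0.062] fit [495.2 165.1  78.5  61.9] 0.36
short net@z80 [534. -89.  80.] yaw 2.2 size [0.062 0.065] fit [533.9 -89.7  83.9  55.9] 0.468
```

View pics/fit4.png

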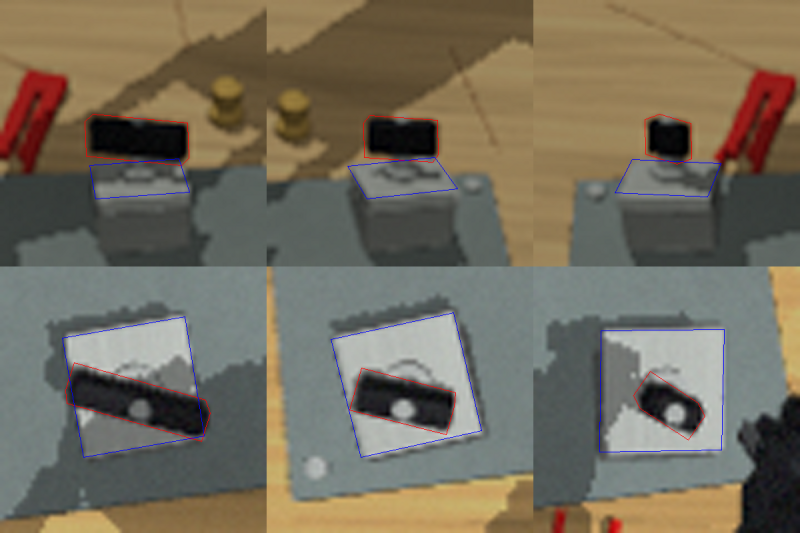

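```bash
python3 -c "
from plant import r
print(r.sign_off())"
```

```text
the job is handed in; nothing more can be done
None
```

I turned the three knobs clockwise to their end stops in the order long, medium, short, and handed the job in at about 21 s of the 67 s allowed.

- **Grip and release:** I gripped each bar at the 20 N setting and turned the last degrees in steps of 1 to 2°. I let go as soon as the stop was clear, then backed off along the axis.
- **Stops felt:** The torque about each knob's axis rose sharply at the stop. It reached about 0.84 N m on long, 0.75 on medium and 0.72 on short. The gripper angles there were −116.5°, −116.6° and −115.6°, against an expected −114.6° (2.0 rad) plus some give.
- **Forces:** Wrist force stayed under about 20 N in every reading I took.
- **Last pictures:** They show the long bar at −116.5° and the medium bar at −118°, and the gripper clear. The brass terminal and fuse puller look unmoved, and I saw no contact with the boards.

Three checks disagreed:
- **Short bar:** The final picture fit gave about −124°, where the gripper read −115.6°. I trust the gripper and the felt stop, because that 28 mm bar is only a few pixels across and fits poorly.
- **Medium label:** The network once labelled the long knob as medium, so I used its position in the row instead.
- **Medium fit:** One fit of medium was spoiled by the arm being in view, and I ignored it.

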